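# Clamp a freshly glued bag base board in the bench screw press

## Robot

A 7-joint arm with a two-finger parallel gripper is mounted at the origin on the work surface. World frame = base frame: x ahead of the robot, y to its left, z up, the work surface at z = 0. Lengths are in m, angles in rad, forces in N, time in s.
With the tool pointing down it reaches from about 0.4 to 0.85 m from the base axis. Payload 4.5 kg.
Tool frame: the origin (TCP) lies at the very end of the fingers, on their centre line; the grasp point (between the pads) lies 19 mm behind it; z points along the fingers, y is the line along which they close (so a half turn about z gives the same grasp; the last joint's range is limited). The gripper opens to 88 mm and grips with 3 to 60 N. Pads are 18 mm wide; open, the fingers measure 123 mm over their backs; the gripper's body (75 mm by 187 mm) begins 45 mm behind the grasp point.
Start: joints at [-1.129, 0.689, -0.195, 1.565, 0.157, 0.902, -0.215], TCP at [0.248, 0.574, 0.239] pointing down, gripper open.
Joint ranges: [-3.01, 3.01], [-0.46, 2.08], [-1.47, 1.51], [0.13, 2.56], [-1, 4.14], [0.04, 2.09], [-2.66, 2.66]. Speed limits (rad/s): [2.57, 2.57, 3.14, 3.14, 3.14, 3.14, 3.14].

## Interface

Orientations are given as a rotation vector (axis times angle).
In Python, from station import r, viewer gives the robot as it stands. The module is installed in compiled form; this text tells all that it offers.
- The arm moves only by the shell command python3 -m jog 'ROWS' [FORCE]. ROWS is JSON, a list of rows, each a list of 7 numbers: the shift along the tool's x, y, z in units of 0.15 m (1.0 is 0.15 m), then the turn, a rotation vector about the tool's x, y, z in units of 0.5 rad (1.0 is 0.5 rad), then the closure, from 0 (fully open) to 1 (shut). In form: [[x, y, z, rx, ry, rz, hand], ...]. A call has exactly 8 rows; each row shifts and turns the commanded pose from where the row before left it, along the tool's axes as they then stand; what a row does not reach is not made up. A row lasts 1/8 s, in which the tool goes at most 62.5 mm and 10.7 degrees, less where a joint would pass 70% of its speed; a pose out of reach is approached as far as the arm can. A call with a number of a shift or a turn outside -1 to 1 is refused whole. A call with a gripper value outside its range is refused whole. The fingers move at their own pace and stop on an object; FORCE is the grip in N (left out, the last holds). Time passes only in rows, so rows that do not move let the fingers close, or fill a call up. It gives the time, the measured TCP pose, the force, the opening and the grip force at its end, in the units of the state.
- r.get_obs(): the state, without advancing time (a new reading comes with each control period).
- viewer.snapshot(name): name is "side" or "top"; returns a dict with "image" (400x640x3 uint8, red, green, blue), "range_z" (400x640 float32, m along the optical axis (not along the pixel's ray), 0 where there is no reading), "fx", "fy", "cx", "cy" (pixels), "k1" (the pictures are not rectified: a ray, as slopes to the right and down, at radius r is drawn at 1 + k1 r^2 times it, then the intrinsics apply), "xyz" and "attitude" of the camera in the world. Camera axes: x right, y down, z forward; pixel columns grow to the right and rows downward; lengths in m; the calibration is good to about 2 mm. A picture is of the moment at which its call begins.
- r.hand_in(): hands the job in; it is judged then, once.
The state is a dict: "time_s": time; "joint_pos": joint angles; "joint_vel": joint speeds; "effort": joint torques, N m; "ee_pos": TCP position; "ee_rot": TCP orientation; "ft_force": force on the tool from outside, world axes, zero at the start; "wrist_torque": the same for the moment, N m; "grip_width": finger opening in m; "grip_force": force on a finger pad.
Only numpy, scipy, OpenCV 4.12 (cv2) and the standard library are available. Lean on these libraries where they do the work, as an engineer would, in place of code of your own. Each camera call takes 0.05 s, during which the arm holds its last target. There are 200 camera calls.

## Task

The bag's base board with its freshly glued steel plate is lying half out of the bench screw press: push the end of the board with a fingertip until the steel plate is wholly under the platen, without lifting the board. Then push an arm of the three-armed handle round clockwise with one finger until the platen is screwed down hand-tight on the plate, and let go, so that the board stays clamped. Leave the other things on the bench where they are.

Things in the scene. Friction and masses are not known exactly. Their poses are not given: they have to be found in the camera images.
- press: Bench screw press, grey, bolted down, elsewhere and turned each time. Origin: on the bench under the spindle (the handle's upright axis); z up; the open front looks along its own -x. Bed 25 mm high, x -130 to +110, y -90 to +90 mm. Two columns 24 mm thick at x = 0, y = +68 and -68 (112 mm between them)
- crosshead (a point): Centre of the top of the press's grey crosshead, on the spindle axis, 135 mm above the bench. The crosshead is 56 (press x) x 180 (press y) x 35 mm and lies on the columns; its round boss reaches 146 mm above the bench and the column nuts 145 mm: a finger going round with the handle must stay above that
- platen: The press's moving plate, dark steel, 110 (x) x 96 (y) x 16 mm, on the spindle axis between the columns. Origin: centre of its underside. It sinks 16 mm for each full clockwise turn of the handle and does not turn itself. Fully up its underside is 65 mm above the bench; bearing on the steel plate it is at 35 mm
- wheel (a joint): Turn of the three-armed handle, rad: 0 with the platen fully up, growing clockwise seen from above. With the steel plate under it the platen bears at about 11.8; the start is 3 to 5.5 rad (half to nearly one turn) short of that. Stiff screw, stays where it is left: about 3 N at 85 mm from the axis turn it; once the platen bears it stops, and 6 to 12 N there make it hand-tight and stay so
- ball_a (a point): Centre of the black ball (28 mm across) at the end of one handle arm, 105 mm from the axis. Three equal level steel arms, 14 mm thick, 120 degrees apart, on a hub 48 mm across and 32 mm high. Their centre line is 155 mm above the platen's underside and sinks with it (190 mm above the bench when clamped). Nothing on the press is higher: a finger can go round the whole circle between two arms
- ball_b (a point): Ball centre of the second arm, as ball_a
- ball_c (a point): Ball centre of the third arm, as ball_a
- board: The work: pale plywood board 220 x 80 x 6 mm flat on the press bed (underside 25 mm above the bench), a steel plate 70 x 60 x 4 mm glued on top near its inner end; 0.2 kg, loose. Origin: on the underside below the plate's centre; x points inwards, along the push; the board runs from x = -160 to +60 mm. The origin belongs on the spindle axis; it starts 55 to 85 mm short of it
- board_end (a point): Middle of the board's outer end face (6 mm high, 80 mm wide), the face to push; 28 mm above the bench. It overhangs the front of the bed, so a fingertip can reach lower than the board; when the plate is centred under the platen it is 160 mm from the spindle axis, 30 mm outside the bed's front edge
- castor_1: spare suitcase wheel, black rubber tyre 50 mm across, 24 mm high, lying flat beside the press
- castor_2: second spare suitcase wheel, the same, lying flat beside the press
- glue_jar: closed amber glue jar, 64 mm across, 75 mm high, standing beside the board
- screwdriver: screwdriver lying on the bench (origin under its middle, x axis along it)
- hammer: hammer lying on the bench (x axis along the handle)
- pliers: pliers with blue sleeves lying on the bench, 165 mm long (origin under the pivot)
- buckle: black plastic buckle 64 x 44 x 10 mm lying on the bench
There are look-alikes about, which are no part of the job. There is more than one size of the board; the job needs the larger.

How it is judged:
By the outcome, as a careful person would: the job done as asked, in the order asked, and still so for the second after the job is handed in, with the robot touching nothing.
It also fails if it takes over 72 s, if anything falls off the work surface, if the arm or the gripper's body presses on something with over 40 N, if the wrist force passes 120 N, or if a joint passes its speed limit or range.

## Working session

There is one attempt and no reset: what is moved stays moved. The work goes in short steps, Python scripts to look and compute and a shell command to move; the robot and the scene stay as the last step left them, time stands still between calls to the robot, and variables do not carry over. Pictures are saved under pics/ and viewed, at most 10 in all, crops included, and the job is handed in when it is done.

```bash
mkdir -p pics
cat > h.py <<'E'
import numpy as np, cv2
from station import r, viewer
from scipy.spatial.transform import Rotation as R
def snap(n):
    s=viewer.snapshot(n); return s
def att(s):
    a=np.array(s["attitude"],float)
    return a if a.shape==(3,3) else R.from_rotvec(a).as_matrix() if a.size==3 else R.from_quat(a).as_matrix()
def cloud(s):
    K=np.array([[s["fx"],0,s["cx"]],[0,s["fy"],s["cy"]],[0,0,1.]])
    v,u=np.mgrid[0:400,0:640]
    p=np.stack([u.ravel(),v.ravel()],1).astype(np.float64)[:,None]
    n=cv2.undistortPoints(p,K,np.array([s["k1"],0,0,0,0.]))[:,0]
    z=s["range_z"].ravel().astype(float)
    c=np.c_[n*z[:,None],z]
    w=c@att(s).T+np.array(s["xyz"]); w[z==0]=np.nan
    return w.reshape(400,640,3)
E
python3 - <<'E'
from h import *
for n in("top","side"):
    s=snap(n); print(n,s["xyz"],s["attitude"],s["fx"],s["k1"])
    cv2.imwrite(f"pics/{n}0.png",cv2.cvtColor(s["image"],cv2.COLOR_RGB2BGR))
    np.savez(f"{n}0.npz",w=cloud(s),im=s["image"])
    w=cloud(s);print(np.nanpercentile(w.reshape(-1,3),[1,50,99],axis=0))
print(r.get_obs())
E
```

```text
top [0.24650736 0.03748761 1.56958671] [-2.10882611  2.13804834 -0.186132  ] 503.7863755691553 -0.1325562338403244
[[-9.43007379e-02 -1.13843095e+00 -7.62312718e-01]
 [ 5.34396647e-01  1.91288540e-02 -1.53814809e-03]
 [ 1.72900211e+00  1.54947213e+00  8.12806404e-01]]
side [-0.09829309 -0.64876773  0.70429437] [-2.00534713  0.74863166 -0.42625443] 421.7032635421861 -0.009231789155662211
[[-0.17053834 -0.61404651 -0.4834711 ]
 [ 0.56858988  0.05513744  0.00814543]
 [ 1.7693498   2.07541129  0.57731137]]
{'time_s': 0.1, 'joint_pos': array([-1.12921323,  0.6898757 , -0.19449204,  1.56622246,  0.15731223,
        0.90251675, -0.21514326]), 'joint_vel': array([-0.00027765, -0.00169246,  0.00042293, -0.00367069,  0.00045426,
        0.00041982, -0.00025031]), 'effort': array([-3.07926348e-03, -5.28495955e+01, -1.27126817e+00, -1.53836900e+01,
       -5.24709548e-02,  1.97768539e-03,  3.94945585e-05]), 'ee_pos': array([0.24769455, 0.57321035, 0.23800945]), 'ee_rot': array([-6.36052449e-01, -3.07634437e+00,  2.54814000e-03]), 'ft_force': array([ 0.13593697, -0.64286685,  0.59266814]), 'wrist_torque': array([-0.03820769, -0.0350132 ,  0.04118571]), 'grip_force': 0.0, 'grip_width': 0.08840331390199226}
```

View pics/top0.png

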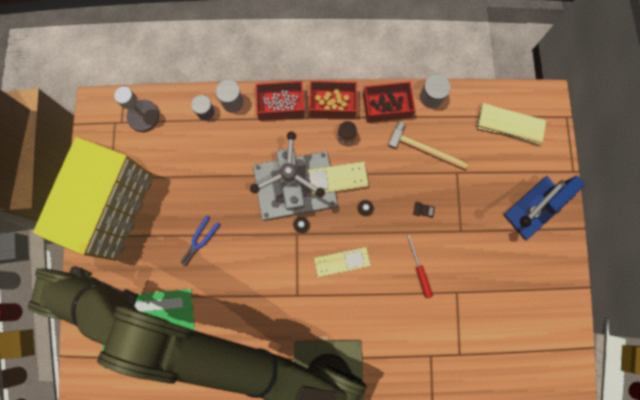

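View pics/side0.png

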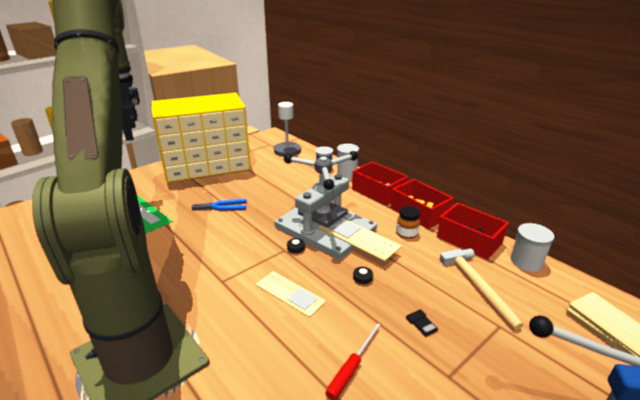

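The top view shows two plywood boards with steel plates. One lies in the press, from about px (310,178) to (367,176). The other is loose at (342,262). The one in the press fits, being half in with its plate near the platen. The handle balls are near (291,136), (254,188) and (320,192), the castors at (302,225) and (366,208), and the jar at (347,130). I'll measure these and check an enlarged crop.

Run:
```python
from h import *
d=np.load("top0.npz");w=d["w"];im=d["im"]
for p in [(291,136),(254,188),(320,192),(289,172),(367,178),(318,178),(302,225),(366,208),(347,130),(342,262),(260,215)]:
    print(p,np.round(w[p[1],p[0]],4))
c=im[110:250,230:390];cv2.imwrite("pics/c.png",cv2.cvtColor(cv2.resize(c,None,fx=5,fy=4.2,interpolation=cv2.INTER_CUBIC)[:600,:800],cv2.COLOR_RGB2BGR))
# coarse height map around the press by layer
P=w[110:250,230:390].reshape(-1,3);C=im[110:250,230:390].reshape(-1,3)
for lo,hi in((.015,.028),(.028,.034),(.034,.05),(.12,.14),(.18,.3)):
    m=(P[:,2]>lo)&(P[:,2]<hi)
    if m.sum()>5:
        q=P[m];rect=cv2.minAreaRect(q[:,:2].astype(np.float32));print(lo,hi,m.sum(),q.mean(0),rect)
hs=cv2.cvtColor(im,cv2.COLOR_RGB2HSV)[110:250,230:390].reshape(-1,3)
print(im[178,350],im[178,318],im[205,270])
```

```text
(291, 136) [0.683  0.0992 0.2107]
(254, 188) [0.5339 0.2018 0.215 ]
(320, 192) [0.5198 0.0203 0.2157]
(289, 172) [0.5757 0.1047 0.2229]
(367, 178) [ 0.5992 -0.1299  0.0335]
(318, 178) [0.6013 0.0235 0.0338]
(302, 225) [0.4552 0.0752 0.0246]
(366, 208) [ 0.5052 -0.1243  0.0269]
(347, 130) [ 0.7438 -0.0687  0.0742]
(342, 262) [ 0.3404 -0.0468  0.0074]
(260, 215) [ 0.4923  0.2083 -0.0013]
0.015 0.028 2590 [0.58281395 0.0621206  0.02337067] ((0.6330284476280212, 0.05049280822277069), (0.5188665986061096, 0.4006025195121765), 89.17109680175781)
0.028 0.034 1197 [ 6.07158769e-01 -5.52059489e-04  3.07138322e-02] ((0.6316908597946167, 0.00248032808303833), (0.37449121475219727, 0.43318939208984375), 1.7815930843353271)
0.034 0.05 605 [ 0.68488516 -0.01088631  0.03923287] ((0.6565969586372375, 0.0003104954957962036), (0.3228830099105835, 0.4232068657875061), 1.2960927486419678)
0.12 0.14 635 [0.56416312 0.10520751 0.13360328] ((0.5797635316848755, 0.10718286037445068), (0.18102681636810303, 0.057699333876371384), 9.377217292785645)
0.18 0.3 834 [0.5777048  0.10652401 0.21060452] ((0.6051599383354187, 0.1043834313750267), (0.20829983055591583, 0.18161986768245697), 85.7262954711914)
[202 199 138] [196 193 185] [157 157 149]
```

View pics/c.png

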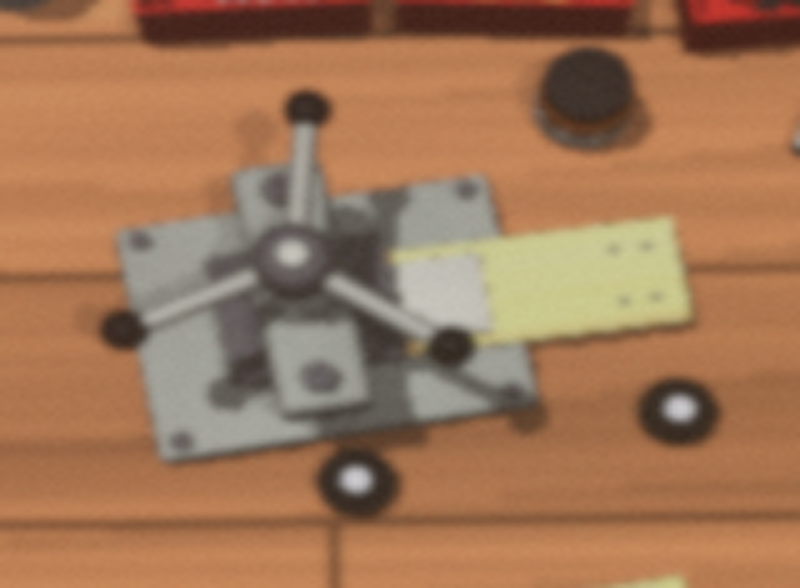

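The crop confirms the job's board: in the press, its plate at crop (445,295), its outer end at (683,270), and its plywood runs in line with the front of the press. Next I fit its edges and the balls.

Run:
```python
from h import *
for n in("top","side"):
    d=np.load(n+"0.npz");w=d["w"];im=d["im"];hs=cv2.cvtColor(im,cv2.COLOR_RGB2HSV)
    reg=(abs(w[...,0]-.6)<.09)&(w[...,1]>-.17)&(w[...,1]<.09)&(w[...,2]>.022)&(w[...,2]<.045)
    m=reg&(hs[...,0]>22)&(hs[...,0]<40)&(hs[...,1]>60)
    q=w[m];print(n,"board",m.sum(),np.median(q[:,2]))
    rc=cv2.minAreaRect(q[:,:2].astype(np.float32));print(rc,np.round(cv2.boxPoints(rc),4).tolist())
    pl=reg&(hs[...,1]<35)&(hs[...,2]>175); 
    if pl.sum()>5:
        q=w[pl];rc=cv2.minAreaRect(q[:,:2].astype(np.float32));print("plate",pl.sum(),np.median(q[:,2]),rc)
    c=w[(w[...,2]>.12)&(w[...,2]<.14)&(np.hypot(w[...,0]-.58,w[...,1]-.105)<.13)]
    rc=cv2.minAreaRect(c[:,:2].astype(np.float32));print("cross",rc)
    b=w[(w[...,2]>.19)&(np.hypot(w[...,0]-.58,w[...,1]-.105)<.14)]
    for g in((.68,.1),(.534,.2),(.52,.02),(.58,.107)):
        k=b[np.hypot(b[:,0]-g[0],b[:,1]-g[1])<.022]
        if len(k): print("ball",len(k),(k[:,:2].min(0)+k[:,:2].max(0))/2,np.median(k[:,:2],0),k[:,2].max())
    bed=w[(w[...,2]>.020)&(w[...,2]<.0275)&(hs[...,1]<50)&(np.hypot(w[...,0]-.58,w[...,1]-.1)<.17)]
    print("bed",cv2.minAreaRect(bed[:,:2].astype(np.float32)))
```

```text
top board 961 0.030381158712575518
((0.6020402312278748, -0.03855380415916443), (0.07895161211490631, 0.1795639842748642), 7.474451065063477) [[0.5511999726295471, 0.04529999941587448], [0.5745999813079834, -0.13269999623298645], [0.652899980545044, -0.12240000069141388], [0.6294999718666077, 0.05559999868273735]]
plate 242 0.034224580926280335 ((0.5741434693336487, -0.04364631325006485), (0.20370423793792725, 0.05350930243730545), 66.6011962890625)
cross ((0.5797635316848755, 0.10718286037445068), (0.18102681636810303, 0.057699333876371384), 9.377217292785645)
ball 99 [0.67679734 0.09812246] [0.67989391 0.09909057] 0.22121483642742112
ball 96 [0.53458225 0.19683951] [0.53547306 0.19873599] 0.21956744646112614
ball 95 [0.52209545 0.02284893] [0.5214857 0.0229121] 0.21917543284284458
ball 200 [0.5795815  0.10655648] [0.57829333 0.10743708] 0.23038125750696348
bed ((0.5591694116592407, 0.09332408010959625), (0.22423139214515686, 0.2372087836265564), 9.744009017944336)
side board 287 0.03171099962781654
((0.6064366698265076, -0.03683963418006897), (0.09638027846813202, 0.185255944728851
[... 162 characters left out ...]
999992370605, 0.0617000013589859]]
plate 602 0.027298061747423552 ((0.5904820561408997, -0.02319517731666565), (0.20577555894851685, 0.16591250896453857), 14.152146339416504)
cross ((0.5788077116012573, 0.10330882668495178), (0.18204838037490845, 0.0593113973736763), 8.58948802947998)
ball 88 [0.67516215 0.09433581] [0.67722424 0.09209972] 0.21782334369663148
ball 88 [0.53253858 0.19328161] [0.53061391 0.19298847] 0.2188562580273768
ball 104 [0.51980141 0.02156131] [0.51497849 0.01357836] 0.21673781469332132
ball 119 [0.57904205 0.10495419] [0.57317271 0.10113694] 0.2263562236547561
bed ((0.5511773824691772, 0.08949944376945496), (0.23704782128334045, 0.23982062935829163), 9.852386474609375)
```

```bash
cat >> h.py <<'E'
AX=np.array([.579,.106]);PH=np.deg2rad(9.2)
PX=np.array([-np.sin(PH),np.cos(PH)]);PY=np.array([-np.cos(PH),-np.sin(PH)])
def T(): 
    o=r.get_obs(); return o,R.from_rotvec(o["ee_rot"]).as_matrix()
def units(M,p,q): return np.round(M.T@(np.array(q)-np.array(p))/.15,2)
E
python3 - <<'E'
from h import *
o,M=T();print(M.round(3))
for s in(1,-1):
    x=np.r_[s*PX,0];z=np.r_[0,0,-1.];y=np.cross(z,x);G=np.c_[x,y,z]
    rv=R.from_matrix(M.T@G).as_rotvec()/.5;print(s,"turn units",rv.round(2))
    for d,z in((.215,.24),(.215+.05,.02),(.05+.215,.02)):
        p=np.r_[AX-PX*0.27,z];
    print("to standoff high (from now, in G axes)",units(G,o["ee_pos"],np.r_[AX-PX*.27,.24]),"tool-now axes",units(M,o["ee_pos"],np.r_[AX-PX*.27,.24]))
    print("standoff",np.r_[AX-PX*.27,.24])
E
```

```text
[[-0.918  0.397 -0.001]
 [ 0.397  0.918 -0.002]
 [-0.    -0.002 -1.   ]]
1 turn units [-0.  0.  2.]
to standoff high (from now, in G axes) [-5.23  1.68 -0.01] tool-now axes [-4.23 -3.5  -0.01]
standoff [ 0.62216792 -0.16052679  0.24      ]
-1 turn units [-0.   -0.   -4.28]
to standoff high (from now, in G axes) [ 5.23 -1.68 -0.01] tool-now axes [-4.23 -3.5  -0.01]
standoff [ 0.62216792 -0.16052679  0.24      ]
```

```bash
python3 -m jog '[[0,0,-0.07,0,0,0.25,1],[0,0,-0.07,0,0,0.25,1],[0,0,-0.07,0,0,0.25,1],[0,0,-0.07,0,0,0.25,1],[0,0,-0.07,0,0,0.25,1],[0,0,-0.07,0,0,0.25,1],[0,0,-0.07,0,0,0.25,1],[0,0,-0.07,0,0,0.25,1]]' 20 && python3 -m jog '[[-0.33,0.1,0,0,0,0,1],[-0.33,0.1,0,0,0,0,1],[-0.33,0.1,0,0,0,0,1],[-0.33,0.1,0,0,0,0,1],[-0.33,0.1,0,0,0,0,1],[-0.33,0.1,0,0,0,0,1],[-0.33,0.1,0,0,0,0,1],[-0.33,0.1,0,0,0,0,1]]'
python3 - <<'E'
from h import *
o,M=T();print(M.round(3),o["joint_pos"].round(2),o["grip_width"])
print(units(M,o["ee_pos"],np.r_[AX-PX*.27,.24]))
E
```

```text
time_s: 1.1
ee_pos: [0.2476, 0.5734, 0.3226]
ee_rot: [2.038, 2.391, -0.002]
ft_force: [0.1, 0.4, 0.3]
grip_width: 0.0102
grip_force: 0.0
time_s: 2.1
ee_pos: [0.4309, 0.2009, 0.3225]
ee_rot: [-2.033, -2.395, 0.0]
ft_force: [0.3, 0.6, -0.1]
grip_width: 0.0006
grip_force: 0.0
[[-0.163  0.987 -0.   ]
 [ 0.987  0.163 -0.   ]
 [-0.    -0.    -1.   ]] [-0.61  0.38  0.11  1.89 -0.06  0.87 -0.31] 0.0005913472327989304
[-2.58  0.87  0.55]
```

```bash
python3 -m jog '[[-0.33,0.11,0,0,0,0,1],[-0.33,0.11,0,0,0,0,1],[-0.33,0.11,0,0,0,0,1],[-0.33,0.11,0,0,0,0,1],[-0.33,0.11,0,0,0,0,1],[-0.33,0.11,0,0,0,0,1],[-0.33,0.11,0,0,0,0,1],[-0.27,0.1,0,0,0,0,1]]' && python3 -m jog '[[0,0,0.3,0,0,0,1],[0,0,0.3,0,0,0,1],[0,0,0.3,0,0,0,1],[0,0,0.3,0,0,0,1],[0,0,0.3,0,0,0,1],[0,0,0.3,0,0,0,1],[0,0,0.1,0,0,0,1],[0,0,0,0,0,0,1]]'
python3 - <<'E'
from h import *
o,M=T();print(M.round(3),o["joint_pos"].round(2),o["grip_width"])
d=o["ee_pos"][:2]-AX;print(d@PX,d@PY)
s=snap("side");cv2.imwrite("pics/s1.png",cv2.cvtColor(s["image"],cv2.COLOR_RGB2BGR)[100:300,200:480].repeat(2,0).repeat(2,1))
E
```

```text
time_s: 3.1
ee_pos: [0.6223, -0.1604, 0.3222]
ee_rot: [-2.034, -2.393, 0.001]
ft_force: [0.6, 0.1, 0.2]
grip_width: 0.0002
grip_force: 0.0
time_s: 4.1
ee_pos: [0.6218, -0.1581, 0.0372]
ee_rot: [-2.032, -2.394, 0.001]
ft_force: [1.0, 0.2, 0.1]
grip_width: 0.0005
grip_force: 0.0
[[-0.162  0.987 -0.001]
 [ 0.987  0.162  0.   ]
 [ 0.001 -0.001 -1.   ]] [ 0.14  0.98  0.08  1.64 -0.13  0.53  0.45] 0.0004751453237653763
-0.2675330673057358 2.4102662911693226e-06
```

View pics/s1.png

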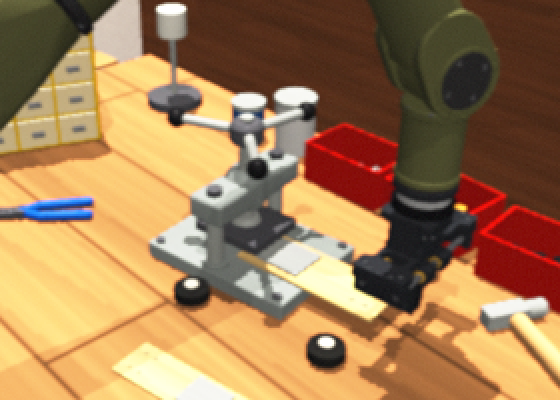

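The closed fingers are just outside the board's outer end, near crop (380,305), and clear of the castor at (325,350). I'll lower them and push.

```bash
python3 -m jog '[[0,0,0.11,0,0,0,1],[0.06,0,0,0,0,0,1],[0.06,0,0,0,0,0,1],[0.06,0,0,0,0,0,1],[0.06,0,0,0,0,0,1],[0.06,0,0,0,0,0,1],[0.06,0,0,0,0,0,1],[0.06,0,0,0,0,0,1]]'
python3 - <<'E'
from h import *
o,M=T()
d=o["ee_pos"][:2]-AX;print(d@PX,d@PY)
w=cloud(snap("top"))
s=snap("side");wl=cloud(s);im=s["image"];hs=cv2.cvtColor(im,cv2.COLOR_RGB2HSV)
cv2.imwrite("pics/s2.png",cv2.cvtColor(im,cv2.COLOR_RGB2BGR)[150:300,240:440].repeat(4,0).repeat(4,1))
q=wl[(hs[...,0]>22)&(hs[...,0]<40)&(hs[...,1]>60)&(wl[...,2]>.026)&(wl[...,2]<.036)&(wl[...,0]>.5)&(wl[...,0]<.68)&(wl[...,1]<.1)&(wl[...,1]>-.17)][:,:2]-AX
print(np.percentile(q@PX,[1,99]),np.percentile(q@PY,[2,98]))
E
```

```text
time_s: 5.15
ee_pos: [0.6121, -0.0961, 0.0215]
ee_rot: [2.033, 2.394, -0.0]
ft_force: [0.8, -2.1, 3.2]
grip_width: 0.0003
grip_force: 1.6
-0.20476154296475463 -0.00038527477359684995
[-0.18387074 -0.0648732 ] [-0.03248364  0.04386869]
```

View pics/s2.png

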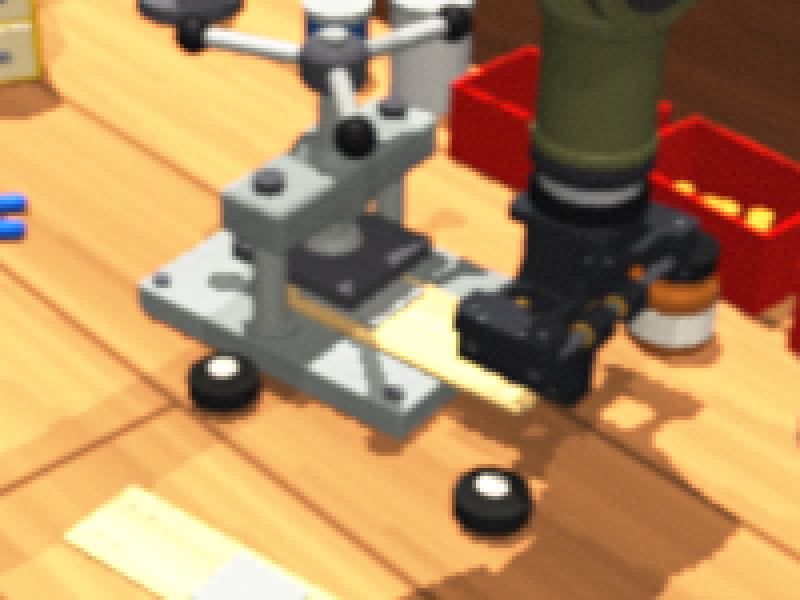

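```bash
python3 -m jog '[[0.05,0,0,0,0,0,1],[0.05,0,0,0,0,0,1],[0.05,0,0,0,0,0,1],[0.04,0,0,0,0,0,1],[0.02,0,0,0,0,0,1],[0,0,0,0,0,0,1],[-0.06,0,0,0,0,0,1],[-0.14,0,0,0,0,0,1]]' && python3 -m jog '[[-0.1,0,0,0,0,0,1],[-0.05,0,-0.3,0,0,0,1],[0,0,-0.3,0,0,0,1],[0,0,-0.3,0,0,0,1],[0,0,-0.3,0,0,0,1],[0,0,-0.3,0,0,0,1],[0,0,-0.2,0,0,0,1],[0,0,0,0,0,0,1]]'
python3 - <<'E'
from h import *
o,M=T()
d=o["ee_pos"][:2]-AX;print(d@PX,d@PY)
for n in("top","side"):
    s=snap(n);wl=cloud(s);im=s["image"];hs=cv2.cvtColor(im,cv2.COLOR_RGB2HSV)
    q=wl[(hs[...,0]>22)&(hs[...,0]<40)&(hs[...,1]>60)&(wl[...,2]>.026)&(wl[...,2]<.036)&(wl[...,0]>.5)&(wl[...,0]<.68)&(wl[...,1]<.1)&(wl[...,1]>-.17)][:,:2]-AX
    if len(q)>9: print(n,len(q),np.percentile(q@PX,[1,99]),np.percentile(q@PY,[2,98]))
    if len(q)>9: print(cv2.minAreaRect((q+AX).astype(np.float32)))
cv2.imwrite("pics/s3.png",cv2.cvtColor(im,cv2.COLOR_RGB2BGR)[150:300,240:440].repeat(4,0).repeat(4,1))
E
```

```text
time_s: 6.25
ee_pos: [0.6116, -0.0941, 0.021]
ee_rot: [-2.03, -2.396, -0.001]
ft_force: [0.9, -0.1, -0.2]
grip_width: 0.0003
grip_force: 0.0
time_s: 7.25
ee_pos: [0.6166, -0.1186, 0.2788]
ee_rot: [2.032, 2.389, 0.004]
ft_force: [-0.3, 0.4, 0.0]
grip_width: 0.0005
grip_force: 0.0
-0.22776119300714615 -0.0011960390985297452
top 557 [-0.15774566 -0.06293158] [-0.03419605  0.03943033]
((0.5927760601043701, -0.003096621483564377), (0.0797705203294754, 0.09895510226488113), 7.6153883934021)
side 230 [-0.16162733 -0.0604935 ] [-0.03470352  0.0440379 ]
((0.5934159159660339, -0.004154987633228302), (0.08343532681465149, 0.1026635468006134), 9.47055721282959)
```

View pics/s3.png

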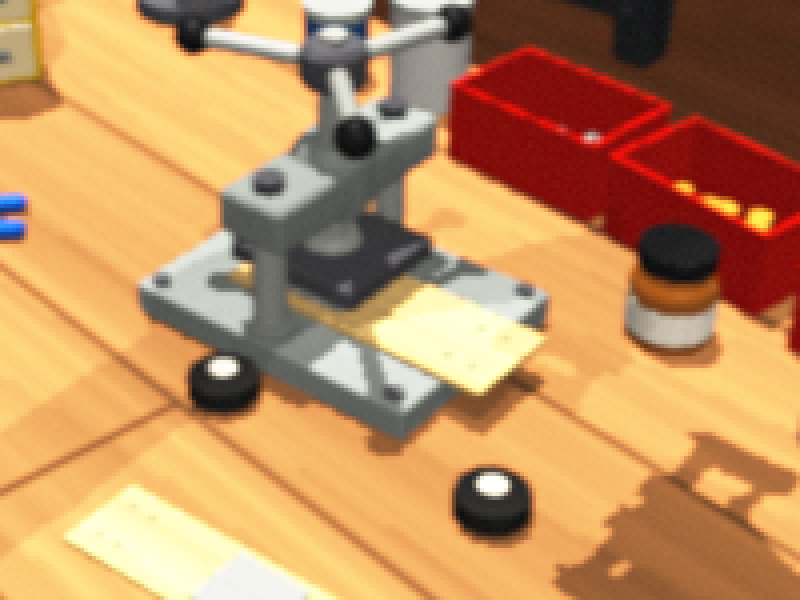

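The board's end now measures 159 mm from the spindle axis and the plate is wholly under the platen. Nothing else has moved. Next I'll put the finger in between the two front arms.

```bash
python3 -m jog '[[0.25,0,0,0,0,0,1],[0.25,0,0,0,0,0,1],[0.25,0,0,0,0,0,1],[0.2,0,0,0,0,0,1],[0,0,0.2,0,0,0,1],[0,0,0.2,0,0,0,1],[0,0,0.2,0,0,0,1],[0,0,0.09,0,0,0,1]]'
cat >> h.py <<'E'
def plan(f0,f1,n,r0=.085,z=None):
    """rows (tool x,y units) from the present pose to the circle, phi deg clockwise from the front"""
    o,M=T();d=o["ee_pos"][:2]-AX;p=np.array([d@M[:2,0],d@M[:2,1]])
    f=np.deg2rad(np.linspace(f0,f1,n+1));q=-r0*np.c_[np.cos(f),np.sin(f)]
    print("now phi",np.rad2deg(np.arctan2(-p[1],-p[0])).round(1),"r",np.hypot(*p).round(4),"z",o["ee_pos"][2].round(4),"err",((q[0]-p)/.15).round(2),"ft",o["ft_force"].round(2),"wt",o["wrist_torque"].round(2),M[:,0].round(3))
    print((np.diff(q,axis=0)/.15).round(3).tolist())
E
python3 - <<'E'
from h import *
plan(0,330,33)
E
```

```text
time_s: 8.35
ee_pos: [0.5901, 0.0235, 0.1697]
ee_rot: [-2.031, -2.392, 0.006]
ft_force: [-0.0, -0.1, 0.9]
grip_width: 0.0004
grip_force: 0.0
now phi 1.6 r 0.0833 z 0.1697 err [-0.01  0.02] ft [-0.04 -0.11  0.93] wt [-0.08  0.06 -0.  ] [-0.162  0.987  0.   ]
[[0.009, -0.098], [0.026, -0.095], [0.042, -0.09], [0.057, -0.081], [0.07, -0.07], [0.081, -0.057], [0.09, -0.042], [0.095, -0.026], [0.098, -0.009], [0.098, 0.009], [0.095, 0.026], [0.09, 0.042], [0.081, 0.057], [0.07, 0.07], [0.057, 0.081], [0.042, 0.09], [0.026, 0.095], [0.009, 0.098], [-0.009, 0.098], [-0.026, 0.095], [-0.042, 0.09], [-0.057, 0.081], [-0.07, 0.07], [-0.081, 0.057], [-0.09, 0.042], [-0.095, 0.026], [-0.098, 0.009], [-0.098, -0.009], [-0.095, -0.026], [-0.09, -0.042], [-0.081, -0.057], [-0.07, -0.07], [-0.057, -0.081]]
```

```bash
python3 -m jog '[[0,-0.09,-0.04,0,0,0,1],[0.02,-0.09,0,0,0,0,1],[0.04,-0.09,0,0,0,0,1],[0.06,-0.08,0,0,0,0,1],[0.07,-0.07,0,0,0,0,1],[0.08,-0.06,0,0,0,0,1],[0.09,-0.04,0,0,0,0,1],[0.1,-0.03,0,0,0,0,1]]'
python3 - <<'E'
from h import *
plan(80,160,8)
s=snap("side");w=cloud(s);d=np.hypot(*(w[...,:2]-AX).transpose(2,0,1))
b=w[(w[...,2]>.19)&(w[...,2]<.225)&(d>.09)&(d<.125)];
h=np.histogram(np.rad2deg(np.arctan2(b[:,1]-AX[1],b[:,0]-AX[0])),36,(-180,180))
print([(int(e),int(c)) for c,e in zip(*h) if c>8])
E
```

```text
time_s: 9.35
ee_pos: [0.5036, 0.0798, 0.1799]
ee_rot: [2.029, 2.389, 0.012]
ft_force: [6.3, -1.3, -0.5]
grip_width: 0.0003
grip_force: 2.8
now phi 80.1 r 0.0798 z 0.1799 err [-0.01 -0.03] ft [ 6.26 -1.34 -0.52] wt [-0.37 -1.25 -0.02] [-0.162  0.987 -0.   ]
[[0.098, -0.009], [0.098, 0.009], [0.095, 0.026], [0.09, 0.042], [0.081, 0.057], [0.07, 0.07], [0.057, 0.081], [0.042, 0.09]]
[(-180, 36), (-170, 86), (-160, 42), (-70, 24), (-60, 74)]
```

The handle is turning, but the force is mostly radial, so the finger's wide side is rubbing on the ball. I'll reduce the radius to about 66 mm.

Run:
```python
from h import *
plan(80,160,8,.066)
```

```text
now phi 82.5 r 0.082 z 0.1794 err [-0.    0.11] ft [-0.2   0.33 -0.11] wt [-0.02  0.01  0.02] [-0.165  0.986  0.002]
[[0.076, -0.007], [0.076, 0.007], [0.074, 0.02], [0.07, 0.032], [0.063, 0.044], [0.054, 0.054], [0.044, 0.063], [0.032, 0.07]]
```

```bash
python3 -m jog '[[0,0.06,0,0,0,0,1],[0.07,0.05,0,0,0,0,1],[0.08,0,0,0,0,0,1],[0.08,0.02,0,0,0,0,1],[0.07,0.03,0,0,0,0,1],[0.06,0.04,0,0,0,0,1],[0.06,0.06,0,0,0,0,1],[0.04,0.06,0,0,0,0,1]]'
python3 - <<'E'
from h import *
plan(150,230,8,.068)
E
```

```text
time_s: 10.4
ee_pos: [0.5356, 0.1556, 0.1785]
ee_rot: [-2.031, -2.395, 0.001]
ft_force: [-1.7, -3.6, -0.5]
grip_width: 0.0009
grip_force: 1.4
now phi 148.2 r 0.0659 z 0.1785 err [0.02 0.  ] ft [-1.74 -3.57 -0.51] wt [-0.71  0.41 -0.06] [-0.163  0.987  0.001]
[[0.033, 0.072], [0.02, 0.076], [0.007, 0.079], [-0.007, 0.079], [-0.02, 0.076], [-0.033, 0.072], [-0.045, 0.065], [-0.056, 0.056]]
```

```bash
python3 -m jog '[[0.05,0.07,0.01,0,0,0,1],[0.03,0.08,0,0,0,0,1],[0.01,0.08,0.01,0,0,0,1],[-0.01,0.08,0,0,0,0,1],[-0.02,0.08,0,0,0,0,1],[-0.03,0.07,0.01,0,0,0,1],[-0.04,0.07,0,0,0,0,1],[-0.05,0.06,0,0,0,0,1]]'
python3 - <<'E'
from h import *
plan(230,310,8,.068)
E
```

```text
time_s: 11.4
ee_pos: [0.6254, 0.1601, 0.1742]
ee_rot: [-2.033, -2.395, -0.002]
ft_force: [-3.4, 0.3, 0.7]
grip_width: 0.0004
grip_force: 1.3
now phi -130.0 r 0.0713 z 0.1742 err [-0.01 -0.02] ft [-3.44  0.34  0.73] wt [0.13 0.68 0.03] [-0.163  0.987  0.001]
[[-0.065, 0.045], [-0.072, 0.033], [-0.076, 0.02], [-0.079, 0.007], [-0.079, -0.007], [-0.076, -0.02], [-0.072, -0.033], [-0.065, -0.045]]
```

Run:
```python
from h import *
def meas(w,im):
    D=w[...,:2]-AX;d=np.hypot(D[...,0],D[...,1]);out=[]
    g=im.max(-1)
    m=(d>.088)&(d<.122)&(w[...,2]>.17)&(w[...,2]<.226)&(g<70)
    n,l,st,c=cv2.connectedComponentsWithStats(m.astype(np.uint8))
    for i in range(1,n):
        if st[i,4]>25: q=w[l==i];a=q[q[:,2]>np.percentile(q[:,2],80)]; out.append((int(st[i,4]),round(float(np.rad2deg(np.arctan2(q[:,1].mean()-AX[1],q[:,0].mean()-AX[0]))+80.7),1),round(float(np.percentile(q[:,2],95)),4)))
    cr=abs(D@PX)<.02; cr&=(abs(D@PY)>.04)&(abs(D@PY)<.085)&(w[...,2]>.125)&(w[...,2]<.141)
    pl=(abs(D@PX+.045)<.008)&(abs(D@PY)<.04)&(w[...,2]>.04)&(w[...,2]<.1)
    return out,np.median(w[cr][:,2]),(pl.sum(),np.median(w[pl][:,2]))
for n in("top","side"):
    f=np.load(n+"0.npz");print(n,meas(f["w"],f["im"]))
    s=snap(n);print(n,meas(cloud(s),s["image"]))
```

```text
top ([(32, 76.9, 0.2176), (40, 196.1, 0.2183), (47, -44.6, 0.2178)], np.float64(0.13458920447604772), (np.int64(95), np.float64(0.06326245981031908)))
top ([(40, -6.2, 0.2105)], np.float64(0.13437205108990546), (np.int64(104), np.float64(0.053314326800616985)))
side ([(51, 71.7, 0.2165), (52, 200.0, 0.2162), (84, -44.2, 0.2154)], np.float64(0.1359508393516729), (np.int64(93), np.float64(0.06428835934695709)))
side ([(37, 109.3, 0.2078), (50, 236.6, 0.2065), (80, -11.1, 0.2064)], np.float64(0.1361569309955708), (np.int64(93), np.float64(0.0550596287785059)))
```

```bash
python3 -m jog '[[-0.03,0.01,0.01,0,0,0,1],[-0.03,0.01,0,0,0,0,1],[-0.04,0.01,0,0,0,0,1],[-0.04,0.01,0.01,0,0,0,1],[-0.04,0.01,0,0,0,0,1],[-0.04,0,0,0,0,0,1],[-0.04,0,0,0,0,0,1],[-0.04,0,0,0,0,0,1]]'
python3 - <<'E'
from h import *
plan(270,310,8,.067)
E
```

```text
time_s: 12.5
ee_pos: [0.6391, 0.1174, 0.1706]
ee_rot: [-2.032, -2.394, -0.001]
ft_force: [1.3, 5.1, -2.6]
grip_width: 0.0008
grip_force: 2.4
now phi -91.4 r 0.0612 z 0.1706 err [-0.01  0.04] ft [ 1.32  5.12 -2.62] wt [ 0.95 -0.14 -0.01] [-0.163  0.987  0.001]
[[-0.039, -0.002], [-0.039, -0.005], [-0.038, -0.008], [-0.037, -0.012], [-0.036, -0.015], [-0.035, -0.018], [-0.033, -0.021], [-0.031, -0.024]]
```

```bash
python3 -m jog '[[-0.02,0.01,0,0,0,0,1],[-0.02,0.01,0,0,0,0,1],[-0.02,0,0,0,0,0,1],[-0.02,0,0,0,0,0,1],[-0.02,0,0,0,0,0,1],[-0.02,0,0,0,0,0,1],[-0.02,0,0,0,0,0,1],[0,0,0,0,0,0,1]]'
python3 - <<'E'
from h import *
plan(285,325,8,.067)
E
```

```text
time_s: 13.5
ee_pos: [0.646, 0.0955, 0.1714]
ee_rot: [2.033, 2.393, -0.0]
ft_force: [-1.5, 2.6, 0.1]
grip_width: 0.0005
grip_force: 1.0
now phi -71.8 r 0.0678 z 0.1714 err [0.03 0.  ] ft [-1.49  2.59  0.09] wt [0.46 0.14 0.02] [-0.162  0.987 -0.001]
[[-0.037, -0.012], [-0.036, -0.015], [-0.035, -0.018], [-0.033, -0.021], [-0.031, -0.024], [-0.029, -0.026], [-0.026, -0.029], [-0.024, -0.031]]
```

```bash
python3 -m jog '[[-0.02,-0.01,0,0,0,0,1],[-0.02,-0.01,0,0,0,0,1],[-0.02,-0.01,0,0,0,0,1],[-0.02,-0.01,0,0,0,0,1],[-0.02,-0.01,0,0,0,0,1],[-0.02,-0.01,0,0,0,0,1],[0,0,0,0,0,0,1],[0,0,0,0,0,0,1]]'
python3 - <<'E'
from h import *
plan(303,343,8,.067)
E
```

```text
time_s: 14.5
ee_pos: [0.6412, 0.0854, 0.1715]
ee_rot: [-2.025, -2.397, -0.017]
ft_force: [2.3, 16.0, -2.6]
grip_width: 0.0003
grip_force: 7.0
now phi -62.0 r 0.0655 z 0.1715 err [-0.04 -0.01] ft [ 2.32 15.98 -2.59] wt [ 3.13 -0.57 -0.18] [-0.167  0.986  0.009]
[[-0.032, -0.023], [-0.03, -0.025], [-0.027, -0.028], [-0.025, -0.03], [-0.022, -0.032], [-0.019, -0.034], [-0.016, -0.035], [-0.013, -0.037]]
```

The force jumped to 16 N at about 65 mm, a moment of about 1.0 N m, or 12 N at 85 mm. The platen bears and is hand-tight, so I'll back off, lift out and check.

```bash
python3 -m jog '[[0.05,0.02,0,0,0,0,1],[0.06,0.02,0,0,0,0,1],[0.06,0.0,0,0,0,0,1],[0,0,0,0,0,0,1],[0,0,-0.15,0,0,0,1],[0,0,-0.25,0,0,0,1],[0,0,-0.3,0,0,0,1],[0,0,-0.3,0,0,0,1]]' && python3 -m jog '[[-0.1,0,-0.2,0,0,0,1],[-0.3,0,0,0,0,0,1],[-0.3,0,0,0,0,0,1],[-0.3,0,0,0,0,0,1],[-0.3,0,0,0,0,0,1],[-0.3,0,0,0,0,0,1],[-0.1,0,0,0,0,0,1],[0,0,0,0,0,0,1]]'
python3 - <<'E'
from h import *
for n in("top","side"):
    s=snap(n);w=cloud(s);im=s["image"];D=w[...,:2]-AX;hs=cv2.cvtColor(im,cv2.COLOR_RGB2HSV)
    pl=(abs(D@PX+.045)<.008)&(abs(D@PY)<.04)&(w[...,2]>.04)&(w[...,2]<.1)
    d=np.hypot(D[...,0],D[...,1]);m=(d>.088)&(d<.122)&(w[...,2]>.17)&(w[...,2]<.226)&(im.max(-1)<70)
    k,l,st,c=cv2.connectedComponentsWithStats(m.astype(np.uint8))
    for i in range(1,k):
        if st[i,4]>25:
            q=w[l==i];print("arm phi",-80.7-np.rad2deg(np.arctan2(*(q.mean(0)[:2]-AX)[::-1])),np.percentile(q[:,2],95))
    q=w[(hs[...,0]>22)&(hs[...,0]<40)&(hs[...,1]>60)&(w[...,2]>.026)&(w[...,2]<.036)&(abs(w[...,0]-.59)<.09)&(w[...,1]<.1)&(w[...,1]>-.17)][:,:2]-AX
    print(n,"platen top",np.median(w[pl][:,2]),"board",np.percentile(q@PX,[1,99]),np.percentile(q@PY,[2,98]))
    if n=="side":cv2.imwrite("pics/s4.png",cv2.cvtColor(im,cv2.COLOR_RGB2BGR)[120:300,220:460].repeat(3,0).repeat(3,1))
E
```

```text
time_s: 15.5
ee_pos: [0.6411, 0.102, 0.3226]
ee_rot: [2.035, 2.393, -0.002]
ft_force: [0.8, 0.1, 0.5]
grip_width: 0.0002
grip_force: 0.0
time_s: 16.5
ee_pos: [0.6824, -0.1493, 0.3509]
ee_rot: [-2.035, -2.392, 0.001]
ft_force: [-0.2, 0.8, -0.3]
grip_width: 0.0005
grip_force: 0.0
arm phi -44.617437175175056 0.2064543074712223
arm phi -164.4954479871135 0.2054291983388239
arm phi 76.19771121235813 0.2041076975881374
top platen top 0.05042182518912153 board [-0.15776282 -0.05906754] [-0.03460211  0.04019013]
arm phi -167.95475997442693 0.2043387954911947
arm phi -40.260368859022556 0.20442830563518222
arm phi 73.65737311863565 0.20327769426579562
side platen top 0.05198182835409981 board [-0.16110406 -0.05714836] [-0.03655498  0.04411733]
```

View pics/s4.png

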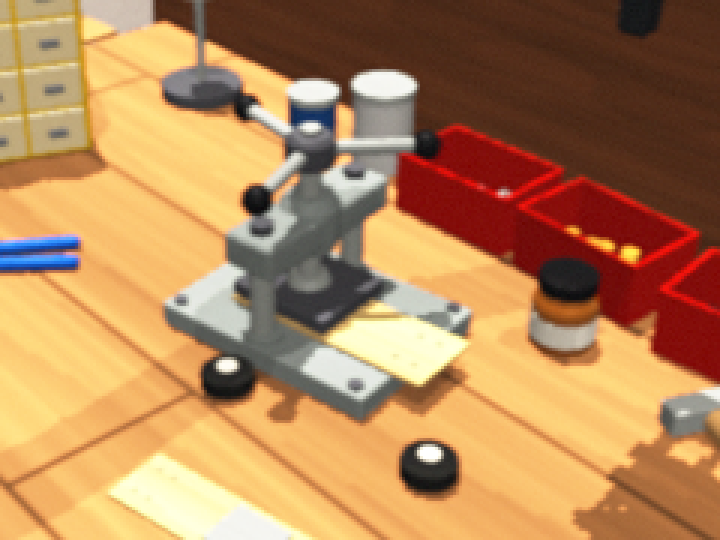

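The platen at crop (310,290) is down on the plate: its top is at 51 mm and the ball tops at 204 mm, as expected when clamped. The board hasn't moved, and the jar (568,305) and castors (228,375) and (430,465) are where they were. The arm touches nothing.

```bash
python3 -c "
from station import r
print(r.hand_in())"
```

```text
the job is handed in; nothing more can be done
None
```

I pushed the board in until the steel plate was wholly under the platen, screwed the platen down hand-tight (about 12 N at 85 mm, the top of the 6 to 12 N range), let go and handed the job in after about 17 s; the nearby things stayed in place, and no verdict came back.

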